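Tap the hexagonal nut blank in the hand tapper

ROBOT

A 6-joint arm with a two-finger parallel gripper is mounted at the origin on the work surface. World frame = base frame: x ahead of the robot, y to its left, z up, the work surface at z = 0. Lengths are in m, angles in degrees, forces in N, time in s.
With the tool pointing down it reaches from about 0.4 to 0.825 m from the base axis. Payload 7 kg.
Tool frame: the origin (TCP) lies midway between the tips of the shut fingers; the grasp point (between the pads) lies 19 mm behind it; z points along the fingers, y is the line along which they close (so a half turn about z gives the same grasp; the last joint's range is limited). The gripper opens to 88 mm and grips with 3 to 60 N. Pads are 19 mm wide; open, the fingers measure 130 mm over their backs; the gripper's body (78 mm by 193 mm) begins 47 mm behind the grasp point.
Start: joints at [83.887, 20.546, 0.682, 0, -70.136, -16.507], TCP at [0.26, 0.623, 0.227] pointing down, gripper open.
Joint ranges: [-176.03, 176.03], [-82.01, 121.73], [-58.28, 71.71], [-173.87, 95.51], [-174.79, -0.11], [-173.66, 173.66]. Speed limits (degrees/s): [136.94, 136.94, 172.46, 180, 180, 180].

INTERFACE

Orientations are given as [roll, pitch, yaw] about the fixed x, y, z axes, in that order (R = Rz(yaw) Ry(pitch) Rx(roll)).
In Python, from plant import ctrl gives the robot as it stands. The module is installed in compiled form; this text tells all that it offers.
- The arm moves only by the tool play_rows, never from a script. Its argument "commands" is a list that holds one entry, the list of rows, each a list of 7 numbers: the turn, a rotation vector about the tool's x, y, z in rad, then the shift along the tool's x, y, z in cm, then the finger opening in cm, from 0 to 8.76. In form: [[[ax, ay, az, x, y, z, grip], ...]]. A call has 1 to 8 rows; each row is the pose to reach, as a shift and turn from the pose commanded when the call began, along the tool's axes at that moment; what a row does not reach only later rows make up. A row lasts 1/12 s, in which the tool goes at most 41.7 mm and 7.16 degrees, less where a joint would pass 70% of its speed; a pose out of reach is approached as far as the arm can. A call with a gripper value outside its range is refused whole. The fingers move at their own pace and stop on an object; the grip force is fixed at half the most. Time passes only in rows, so rows that repeat a pose let the fingers close. It gives the time, the measured TCP pose, the force, the opening and the grip force at its end, in the units of the state.
- ctrl.get_obs(): the state, without advancing time (a new reading comes with each control period).
- ctrl.snapshot(name): name is "side" or "top"; returns a dict with "color" (384x512x3 uint8, red, green, blue), "camera_matrix" (3x3 intrinsics, pixels), "k1" (the pictures are not rectified: a ray, as slopes to the right and down, at radius r is drawn at 1 + k1 r^2 times it, then the intrinsics apply), "origin" and "rotation" of the camera in the world. Camera axes: x right, y down, z forward; pixel columns grow to the right and rows downward; lengths in m; the calibration is good to about 2 mm. A picture is of the moment at which its call begins. There is no depth.
- ctrl.close_job(): hands the job in; it is judged then, once.
Trained networks look in a picture, given as the dict that the camera call returned (one of the last four; its "shot" number tells which), for a name from the list of things; names that differ only in an ending like _2 or _b are one class to them, and where a whole thing is asked for, a point or a joint stands for the part that bears it (a point fixed in the world has none). Each returns a list of dicts, best first, with "conf" (0 to 1); they miss things now and then, are a little off and sometimes report something else, mostly with a low value. They report only what shows in the picture. A call takes as long as a camera call. They do not tell look-alikes from the thing itself.
- ctrl.find_in(picture, name): "bbox" ([left, top, width, height] in pixels, round what is visible of it).
The state is a dict: "clock": time; "joint_pos": joint angles; "qvel": joint speeds; "tau": joint torques, N m; "tool_pos": TCP position; "orientation": TCP orientation; "force": force on the tool from outside, world axes, zero at the start; "moment": the same for the moment, N m; "opening": finger opening in m; "gripper_force": force on a finger pad.
Only numpy, scipy, OpenCV 4.12 (cv2) and the standard library are available. Lean on these libraries where they do the work, as an engineer would, in place of code of your own. Each camera call takes 0.05 s, during which the arm holds its last target. There are 200 camera calls.

TASK

Two hand tapping stands are on the bench; use the one that has the hexagonal nut blank clamped under its tap, and leave the one with the round flanged boss alone. From where the crank stands, turn it clockwise (seen from above) half a turn forward, a quarter turn back to break the chip, half a turn forward, a quarter back, and half a turn forward again, coming to rest at each reversal, so that the tap ends one whole turn further in. Then let go of the crank.

Things in the scene. Friction and masses are not known exactly. Their poses are not given: they have to be found in the camera images.
- nut_crank (a joint): Crank angle (rad) of the stand that holds the hexagonal steel nut blank (54 mm across flats, 24 mm thick, between two clamp blocks). Grows clockwise seen from above = forward. Starts within -0.2 to 0.2, can turn -0.8 to 7.6, stays where left (friction, about 2 to 3 N at the handle). At 0 the arm points away from the stand's column. Each forward turn sinks crank and handle by 4 mm.
- nut_grip (a point): Point on the axis of that crank's upright handle, at the height to grip: black sleeve, diameter 24 mm, from 30 mm below to 23 mm above this point. It spins freely on its pin, so a gripper holding it from above need not turn while going round. Circles the spindle at radius 55 mm, 180 mm above the bench; nothing on the stand is higher than the sleeve's foot. x points out along the arm, z up.
- nut_axis (a point): Point on the upright spindle axis of the same stand, the centre of the crank's circle, 180 mm above the bench. Does not move in a run. x points away from the stand's round steel column (65 mm to the other side), z up. The stand: grey on a green base 135 x 100 mm, fixed to the bench; the arm over the blank is 122 mm high, the crank hub 150 mm.
- boss_grip (a point): The same handle point on the other, identical stand, which holds a round aluminium boss (flange 58 mm in diameter, 8 mm thick, with a 34 mm round hub). That crank is to be left alone.
Not all that is in view belongs to the job. Leave any orange, red or yellow look-alike of the part that bears nut_crank alone.

How it is judged (in metres and radians):
On the way, in this order (a step that is already met when the one before it is completed fails the run):
1. half a turn forward (value of joint nut_crank between 2.6 and 3.7 rad and velocity of joint nut_crank between -0.6 and 0.6 rad/s), for 0.1 s.
2. a quarter turn back (value of joint nut_crank between 1.05 and 2.1 rad and velocity of joint nut_crank between -0.6 and 0.6 rad/s), for 0.1 s.
3. half a turn forward again (value of joint nut_crank between 4.15 and 5.25 rad and velocity of joint nut_crank between -0.6 and 0.6 rad/s), for 0.1 s.
4. a quarter turn back again (all of step 1), for 0.1 s.
At the end, for the whole second after the job is handed in: The nut-blank stand's crank rests, released, one whole turn forward of its start (5.8 to 6.8 rad), having paused at each reversal on the way; the other stand's crank handle is within 15 mm of where it was (value of joint nut_crank between 5.8 and 6.8 rad and velocity of joint nut_crank between -0.05 and 0.05 rad/s and distance of boss_grip from where it was at the start of the episode below 0.015 m); the robot touches nothing.
It fails at once if the other stand's crank is moved (its handle by more than 15 mm) (distance of boss_grip from where it was at the start of the episode above 0.015 m).
It also fails if it takes over 67 s, if anything falls off the work surface, if the arm or the gripper's body presses on something with over 40 N, if the wrist force passes 120 N, or if a joint passes its speed limit or range.

## Working session

There is one attempt and no reset: what is moved stays moved. The work goes in short steps, Python scripts to look and compute and a tool call to move; the robot and the scene stay as the last step left them, time stands still between calls to the robot, and variables do not carry over. Pictures are saved under pics/ and viewed, at most 10 in all, crops included, and the job is handed in when it is done.

Besides the shell and the picture viewer there is one more tool, called by a JSON object that holds its "name" and its "arguments", one argument or row to a line. play_rows: Moves the arm, as the interface text tells. Its arguments: {"type":"object","properties":{"commands":{"type":"array","items":{"type":"array","items":{"type":"array","items":{"type":"number"}}}}},"required":["commands"]}

```bash
mkdir -p pics; cat > h.py <<'E'
import numpy as np, cv2
from plant import ctrl
def ray(p,u,v):
    K=np.array(p["camera_matrix"]);k=p["k1"]
    d=np.array([(u-K[0,2])/K[0,0],(v-K[1,2])/K[1,1]]);s=d.copy()
    for _ in range(30): s=d/(1+k*(s@s))
    return np.array(p["origin"]),np.array(p["rotation"])@np.array([s[0],s[1],1])
def at_z(p,u,v,z):
    o,d=ray(p,u,v);return o+d*(z-o[2])/d[2]
def proj(p,X):
    c=np.array(p["rotation"]).T@(np.array(X)-np.array(p["origin"]));s=c[:2]/c[2];s=s*(1+p["k1"]*(s@s))
    K=np.array(p["camera_matrix"]);return np.array([K[0,0]*s[0]+K[0,2],K[1,1]*s[1]+K[1,2]])
E
python3 - <<'E'
from h import *
im=[]
for n in("top","side"):
    p=ctrl.snapshot(n);im.append(p["color"][:,:,::-1])
    print(n,p["origin"],np.round(p["rotation"],3).tolist(),np.array(p["camera_matrix"]).tolist(),p["k1"])
    for t in("nut_crank","nut_grip","boss_grip"):
        for b in ctrl.find_in(p,t): print(t,np.round(b["bbox"],1),round(b["conf"],2))
    cv2.imwrite(f"pics/{n}0.png",cv2.resize(im[-1],(800,600)))
E
```

```text
top [0.18180867 0.11369924 1.20554686] [-167.785, -0.039, -91.264] [[369.4123781402299, 0.0, 252.28375336534742], [0.0, 369.4123781402299, 199.96265167497677], [0.0, 0.0, 1.0]] -0.0075458715762997675
nut_crank [218.3 188.9   7.1  31.6] 0.75
nut_crank [231.4 119.3  12.4  31.3] 0.7
nut_crank [140.1 189.9  18.8  24.3] 0.58
nut_crank [173.1 252.7  16.9  28. ] 0.56
nut_grip [170.9 253.6  16.2  25.7] 0.8
nut_grip [217.  191.1  14.4  31.4] 0.66
nut_grip [139.3 188.9  20.6  26. ] 0.48
boss_grip [327.  116.3  15.5  27.3] 0.71
side [ 0.08661604 -0.47629409  0.94407764] [-141.887, -0.043, -30.863] [[463.2362438980466, 0.0, 247.97820871962355], [0.0, 463.2362438980466, 197.40361959623735], [0.0, 0.0, 1.0]] 0.06120268287137779
nut_crank [109.9 136.4  32.3  51.5] 0.92
nut_crank [286.4 120.8  35.   49.8] 0.72
nut_crank [196.3 139.1  33.   37.7] 0.62
nut_crank [160.6  84.6  33.3  51.6] 0.6
nut_grip [194.5 141.5  37.3  52.8] 0.89
nut_grip [287.4 121.7  32.2  50.3] 0.88
nut_grip [107.5 133.3  32.9  53.4] 0.8
nut_grip [166.9  89.   23.8  44.5] 0.66
boss_grip [376.2 196.7  33.4  46.8] 0.84
```

View pics/top0.png

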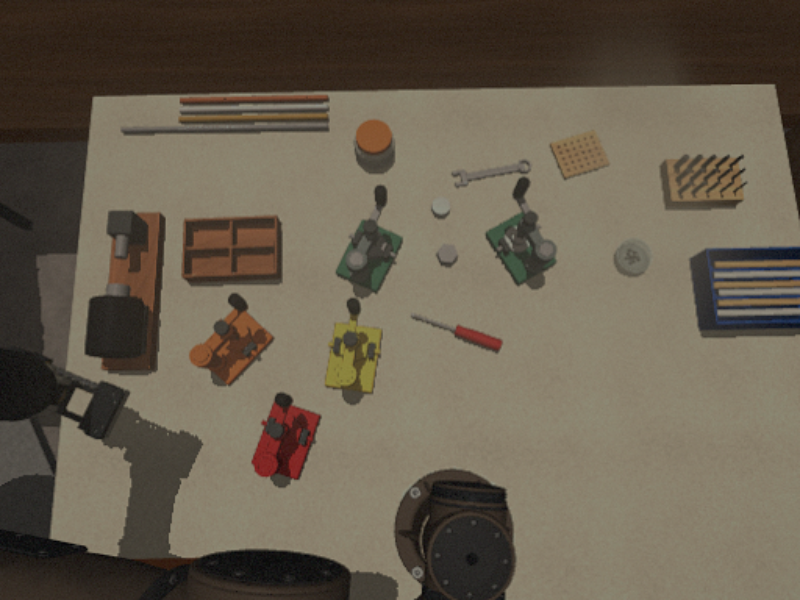

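View pics/side0.png

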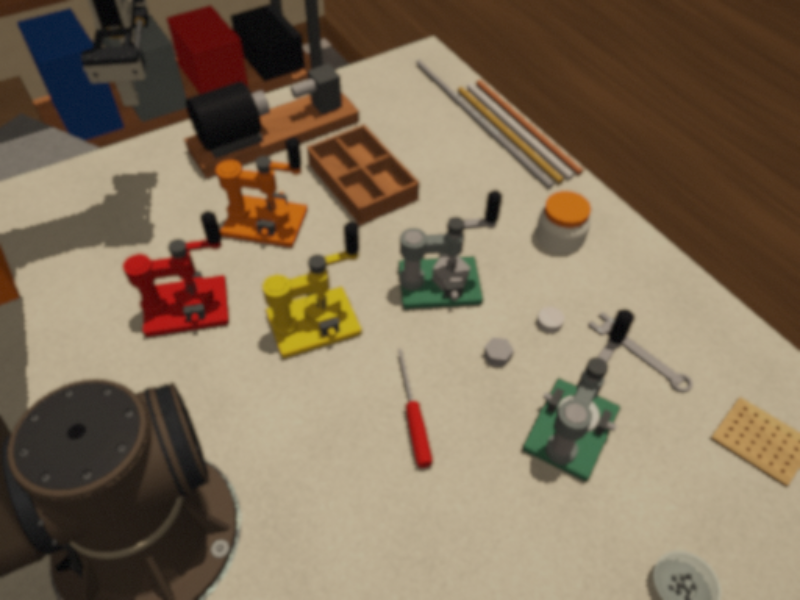

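The top view shows two green-based stands, at about (370,245) and (522,240), plus orange, yellow and red look-alikes. In the side view the green stands are at (440,270) and (572,420). I need to zoom in to tell which blank each one holds.

```bash
python3 - <<'E'
s=open('h.py').read()
s=s.replace('np.array(p["rotation"])','RR(p)')
s=s.replace("def ray","from scipy.spatial.transform import Rotation\ndef RR(p): return Rotation.from_euler('xyz',p['rotation'],degrees=True).as_matrix()\ndef ray",1)
open('h.py','w').write(s)
E
python3 - <<'E'
from h import *
side=[ctrl.snapshot("side") for _ in range(8)];top=[ctrl.snapshot("top") for _ in range(4)]
S=np.mean([p["color"] for p in side],0)[:,:,::-1];T=np.mean([p["color"] for p in top],0)[:,:,::-1]
def crop(I,u,v,w=40): return cv2.resize(np.clip(I[v-w:v+w,u-w:u+w]*1.5,0,255).astype(np.uint8),(400,300),interpolation=cv2.INTER_CUBIC)
def crop(I,u,v): return cv2.resize(np.clip(I[v-30:v+30,u-40:u+40]*1.6,0,255).astype(np.uint8),(400,300),interpolation=cv2.INTER_CUBIC)
cv2.imwrite("pics/crop.png",np.vstack([np.hstack([crop(S,285,172),crop(S,367,262)]),np.hstack([crop(T,237,155),crop(T,334,150)])]))
# grips by triangulation
a,b=side[-1],top[-1]
def tri(us,ut):
    o1,d1=ray(a,*us);o2,d2=ray(b,*ut);t=np.linalg.lstsq(np.c_[d1,-d2],o2-o1,rcond=None)[0]
    x,y=o1+t[0]*d1,o2+t[1]*d2;return (x+y)/2,np.linalg.norm(x-y)
for t in("nut_grip","boss_grip"):
    for p in(a,b):
        for q in ctrl.find_in(p,t):
            x,y,w,h=q["bbox"];c=(x+w/2,y+h/2);print(t,"side" if p is a else "top",np.round(q["bbox"],1),round(q["conf"],2),"z.18:",np.round(at_z(p,*c,.177),3))
E
```

```text
Traceback (most recent call last):
ValueError: only the last four pictures can be asked about
```

View pics/crop.png

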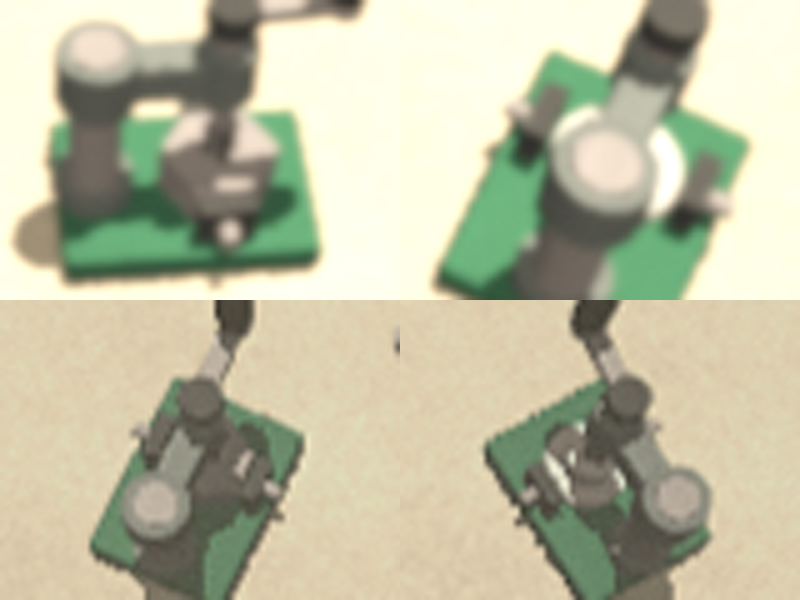

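The left stand holds the faceted hex nut (hub at about (237,144) in the top picture). The right one has the pale round flange and must not be touched. Next I measure the left stand.

```bash
python3 - <<'E'
from h import *
side=[ctrl.snapshot("side") for _ in range(2)];top=[ctrl.snapshot("top") for _ in range(2)]
def tri(us,ut):
    o1,d1=ray(side[0],*us);o2,d2=ray(top[0],*ut);t=np.linalg.lstsq(np.c_[d1,-d2],o2-o1,rcond=None)[0]
    x,y=o1+t[0]*d1,o2+t[1]*d2;return np.round((x+y)/2,4),round(np.linalg.norm(x-y),4)
print("col",tri((264.4,151.6),(228.4,165)))
print("hub top@150",at_z(top[0],237.4,144.2,.15))
for n,P in(("side",side),("top",top)):
  for p in P:
    for q in ctrl.find_in(p,"nut_grip"):
        x,y,w,h=q["bbox"];c=(x+w/2,y+h/2);print(n,np.round(q["bbox"],1),round(q["conf"],2),np.round(at_z(p,*c,.177),3))
S=side[0]["color"];T=top[0]["color"]
# dark sleeve mask centroid
for n,p,r in(("side",side[0],(300,115,335,150)),("top",top[0],(228,112,256,138))):
    I=p["color"][r[1]:r[3],r[0]:r[2]].max(2).astype(int)
    m=I<50
    k,l,st,ce=cv2.connectedComponentsWithStats(m.astype(np.uint8));i=1+st[1:,4].argmax()
    print(n,st[i]+np.array([r[0],r[1],0,0,0]),ce[i]+r[:2])
    j=l==i; yy,xx=np.nonzero(j)
    def hd(X): return proj(p,X)
a=cv2.resize(np.clip(S[105:165,265:345,::-1]*1.8,0,255).astype(np.uint8),(400,300),interpolation=cv2.INTER_CUBIC)
b=cv2.resize(np.clip(T[105:165,200:280,::-1]*1.8,0,255).astype(np.uint8),(400,300),interpolation=cv2.INTER_CUBIC)
cv2.imwrite("pics/c2.png",np.hstack([a,b]))
E
```

```text
col (array([0.5266, 0.1788, 0.1216]), np.float64(0.0019))
hub top@150 [0.58364602 0.1491102  0.15      ]
side [110.8 133.5  31.   32.3] 0.91 [0.229 0.301 0.177]
side [195.  142.5  37.4  53.2] 0.7 [0.372 0.147 0.177]
side [285.8 120.8  38.   26.5] 0.62 [0.608 0.134 0.177]
side [107.8 135.   34.9  52.5] 0.86 [0.213 0.268 0.177]
side [164.2  87.3  29.6  44.7] 0.66 [0.391 0.363 0.177]
side [195.3 141.1  35.8  54. ] 0.61 [0.372 0.15  0.177]
top [219.7 190.6   8.9  32.4] 0.72 [0.386 0.188 0.177]
top [172.6 252.4  15.3  28.3] 0.56 [0.222 0.31  0.177]
top [232.2 120.4  15.6  29.5] 0.49 [0.602 0.14  0.177]
top [138.1 187.6  20.3  27.3] 0.49 [0.407 0.404 0.177]
top [219.3 192.5  11.2  29. ] 0.64 [0.386 0.186 0.177]
top [231.8 118.   15.1  29.2] 0.58 [0.61  0.142 0.177]
top [172.4 253.5  11.4  26.5] 0.56 [0.221 0.316 0.177]
top [137.4 186.   23.6  29.1] 0.53 [0.409 0.402 0.177]
side [311 123   9  20 127] [314.96062992 132.62992126]
top [244 121   3  10  17] [245.17647059 126.29411765]
```

View pics/c2.png

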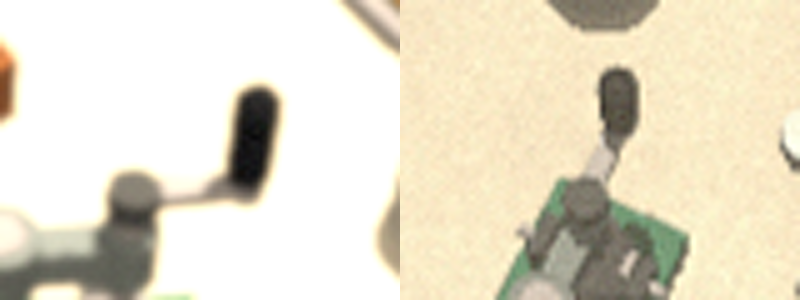

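```bash
python3 - <<'E'
from h import *
s=ctrl.snapshot("side");t=ctrl.snapshot("top")
def tri(us,ut):
    o1,d1=ray(s,*us);o2,d2=ray(t,*ut);q=np.linalg.lstsq(np.c_[d1,-d2],o2-o1,rcond=None)[0]
    x,y=o1+q[0]*d1,o2+q[1]*d2;return (x+y)/2,np.linalg.norm(x-y)
h,e=tri((291.6,142.2),(237.4,144.4));print("hub",h,e)
c,e2=tri((264.4,151.6),(228.4,165));g,e3=tri((315.6,133.2),(244,125.6));print("grip",g,e3)
d=g-h;print("r",np.hypot(*d[:2]),"ang",np.degrees(np.arctan2(d[1],d[0])),"x-axis",np.degrees(np.arctan2(*(h-c)[1::-1])),np.linalg.norm((h-c)[:2]))
# joint LSQ with known geometry: axis ax,ay, heading th, crank q
from scipy.optimize import least_squares
obs=[(s,(291.6,142.2),'h'),(t,(237.4,144.4),'h'),(s,(264.4,151.6),'c'),(t,(228.4,165),'c'),(s,(315.6,133.2),'g'),(t,(244,125.6),'g')]
def pts(x):
    a=x[:2];u=lambda w:np.array([np.cos(w),np.sin(w)])
    return {'h':[*a,.15],'c':[*(a-.065*u(x[2])),x[4]],'g':[*(a+.055*u(x[2]-x[3])),.1765]}
f=lambda x:np.concatenate([proj(p,pts(x)[k])-np.array(uv) for p,uv,k in obs])
r=least_squares(f,[*h[:2],-.48,0,.122]);print(r.x,np.round(r.fun,1),pts(r.x)['g'])
o=ctrl.get_obs();print(o)
# IK reach bearing
E
```

```text
hub [0.58305167 0.14912696 0.14985079] 2.2463401624458484e-05
grip [0.63453764 0.12768087 0.17141075] 0.0009989320047751257
r 0.05577400208672115 ang -22.613804321855937 x-axis -27.742757523444716 0.06373522503901118
[ 0.58302916  0.14901322 -0.47425549 -0.03208981  0.12270897] [ 0.  -0.   0.  -0.  -0.1 -0.2 -0.1  0.6 -0.  -0.6  0.8 -0.3] [np.float64(0.6327396469495804), np.float64(0.12547883921792233), 0.1765]
{'clock': 1.5, 'joint_pos': array([ 8.38873392e+01,  2.05459068e+01,  6.80980628e-01,  3.86941886e-04,
       -7.01360170e+01, -1.65086780e+01]), 'qvel': array([-0.03737231,  0.08051388, -0.01926571,  0.03209534,  0.13903964,
       -0.03394325]), 'tau': array([-1.49752075e-03, -5.82379889e+01,  2.93285072e+01,  7.00259864e+00,
        1.21575838e-02, -2.54289398e-05]), 'tool_pos': array([0.2596223 , 0.62304127, 0.22656014]), 'orientation': array([ 1.79999199e+02, -6.16947061e-04, -2.26212073e+01]), 'force': array([ 0.1808826 , -0.03239675,  0.87967705]), 'moment': array([ 6.13748200e-05, -1.13428487e-03,  1.23439549e-02]), 'gripper_force': 0.0, 'opening': 0.08753245765709154}
```

{"name": "play_rows", "arguments": {
  "commands": [
    [[0, 0, 0, 3, 1.77, -1, 8.7], [0, 0, 0, 6.4, 3.76, -2, 8.7], [0, 0, 0, 9.8, 5.77, -2.5, 8.7], [0, 0, 0, 13.2, 7.77, -2.5, 8.7], [0, 0, 0, 16.6, 9.77, -2.5, 8.7], [0, 0, 0, 20, 11.78, -2.5, 8.7], [0, 0, 0, 23.4, 13.78, -2.5, 8.7], [0, 0, 0, 26.8, 15.78, -2.5, 8.7]]
  ]
}}

```text
clock: 2.17
tool_pos: [0.4471, 0.3727, 0.252]
orientation: [-180.0, -0.0, -22.6]
force: [1.1, 1.0, 0.1]
opening: 0.0872
gripper_force: 0.0
```

{"name": "play_rows", "arguments": {
  "commands": [
    [[0, 0, 0, 3.4, 2, 0, 8.7], [0, 0, 0, 6.8, 4.01, 0, 8.7], [0, 0, 0, 10.2, 6.01, 0, 8.7], [0, 0, 0, 13.6, 8.02, 0, 8.7], [0, 0, 0, 17, 10.02, 0, 8.7], [0, 0, 0, 20.4, 12.03, 0, 8.7], [0, 0, 0, 23.8, 14.03, 0, 8.7], [0, 0, 0, 26.7, 15.75, 0, 8.7]]
  ]
}}

```text
clock: 2.83
tool_pos: [0.6334, 0.124, 0.2517]
orientation: [-180.0, -0.0, -22.6]
force: [0.3, 0.5, -1.0]
opening: 0.0868
gripper_force: 0.0
```

```bash
python3 - <<'E'
from h import *
o=ctrl.get_obs();print(o["tool_pos"],o["orientation"],o["joint_pos"].round(1))
s=ctrl.snapshot("side");cv2.imwrite("pics/above.png",cv2.resize(np.clip(s["color"][40:240,180:440,::-1]*1.6,0,255).astype(np.uint8),(780,600)))
X=[.633,.1257,.1765];print(proj(s,X))
E
```

```text
[0.63340342 0.12396946 0.25171726] [-1.79994097e+02 -2.01912266e-02 -2.26494619e+01] [ 28.4  17.   -1.2   0.  -71.8  39. ]
[315.61873823 132.45729285]
```

View pics/above.png

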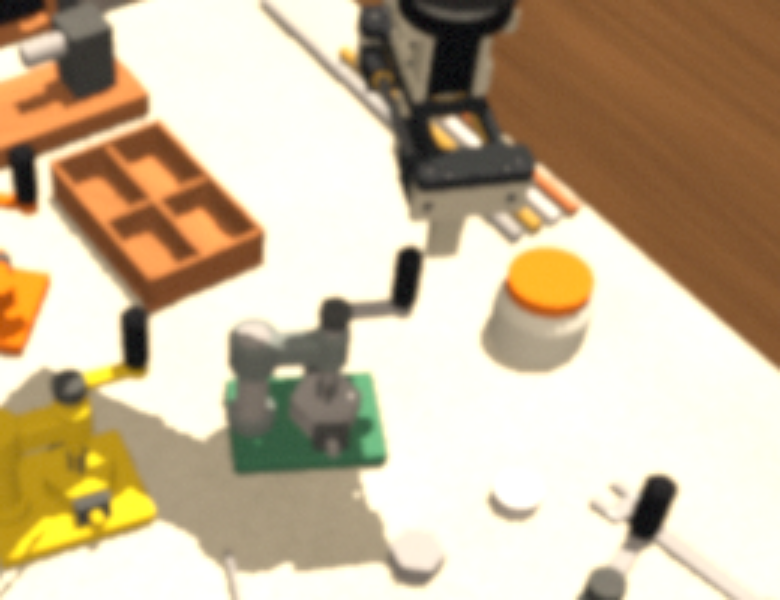

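The hex stand's handle is at (408,280) in this crop. The gripper's near finger is above it at (440,235). I'll check that the calibration projects the TCP and fingertip to consistent places.

```bash
python3 - <<'E'
from h import *
s=ctrl.snapshot("side");o=ctrl.get_obs();T=np.array(o["tool_pos"]);y=np.array([-.385,-.923,0])
f=lambda X:((proj(s,X)-[180,40])*3).round()
print(T,f(T),f(T+.05*y),f(T-.05*y),"handle top",f([.633,.1257,.203]))
E
```

```text
[0.63426128 0.12222713 0.2508514 ] [423. 207.] [439. 253.] [407. 163.] handle top [411. 252.]
```

{"name": "play_rows", "arguments": {
  "commands": [
    [[0, 0, 0, 0, 0, 0, 8.7], [0, 0, 0, 0, 0, 1, 8.7], [0, 0, 0, 0, 0, 3, 8.7], [0, 0, 0, 0, 0, 5, 8.7], [0, 0, 0, 0, 0, 7, 8.7], [0, 0, 0, 0, 0, 8.5, 8.7], [0, 0, 0, 0, 0, 9.1, 8.7], [0, 0, 0, 0, 0, 9.1, 8.7]]
  ]
}}

```text
clock: 3.6
tool_pos: [0.6307, 0.127, 0.1587]
orientation: [179.9, 0.1, -22.5]
force: [0.7, -0.8, -0.1]
opening: 0.0869
gripper_force: 0.0
```

{"name": "play_rows", "arguments": {
  "commands": [
    [[0, 0, 0, 0, 0, 0, 6], [0, 0, 0, 0, 0, 0, 4], [0, 0, 0, 0, 0, 0, 2], [0, 0, 0, 0, 0, 0, 1], [0, 0, 0, 0, 0, 0, 1], [0, 0, 0, 0, 0, 0, 1], [0, 0, 0, 0, 0, 0, 1], [0, 0, 0, 0, 0, 0, 1]]
  ]
}}

```text
clock: 4.27
tool_pos: [0.6322, 0.1262, 0.1607]
orientation: [-180.0, -0.0, -22.6]
force: [0.3, -0.7, 0.0]
opening: 0.0394
gripper_force: 0.0
```

```bash
python3 - <<'E'
from h import *
o=ctrl.get_obs();print(o["tool_pos"],o["opening"],o["gripper_force"],o["force"])
# rows: crank world angle phi = -27.2deg - q ; start q0
ps=np.radians(-22.62);tx=np.array([np.cos(ps),np.sin(ps)]);ty=np.array([np.sin(ps),-np.cos(ps)])
A=np.array([.583,.149]);C0=np.array([.6326,.1262])
pos=lambda q:A+.055*np.array([np.cos(-.475-q),np.sin(-.475-q)])
sm=lambda n:[.5-.5*np.cos(np.pi*k/n) for k in range(1,n+1)]
q=0.0;z=lambda q:.4*q/2/np.pi
c=C0;cz=0
for q1,n,calls in((np.pi,14,2),(np.pi/2,6,1),(1.5*np.pi,14,2),(np.pi,6,1),(2*np.pi,14,2)):
    # trapezoid-ish blend
    L=[q+(q1-q)*(.5*s+.5*k/n) for k,s in enumerate(sm(n),1)]+[q1]*2
    for i in range(calls):
        R=[]
        for a in L[8*i:8*i+8]:
            d=(pos(a)-c)*100;R.append([0,0,0,round(float(d@tx),2),round(float(d@ty),2),round(z(a)-cz,2),1])
        print("q",round(L[8*i+7],2),R)
        r=R[-1];c=c+(r[3]*tx+r[4]*ty)/100;cz+=r[5]
    q=q1
E
```

```text
[0.63221847 0.12617654 0.16066509] 0.039390984392330824 0.0 [ 0.31291343 -0.67933088  0.04856038]
q 1.86 [[0, 0, 0, -0.08, 0.96, np.float64(0.01), 1], [0, 0, 0, -0.35, 1.86, np.float64(0.02), 1], [0, 0, 0, -0.88, 2.85, np.float64(0.03), 1], [0, 0, 0, -1.72, 3.84, np.float64(0.05), 1], [0, 0, 0, -2.89, 4.67, np.float64(0.06), 1], [0, 0, 0, -4.33, 5.19, np.float64(0.08), 1], [0, 0, 0, -5.9, 5.29, np.float64(0.1), 1], [0, 0, 0, -7.43, 4.94, np.float64(0.12), 1]]
q 3.14 [[0, 0, 0, -1.33, -0.74, np.float64(0.02), 1], [0, 0, 0, -2.36, -1.75, np.float64(0.03), 1], [0, 0, 0, -3.03, -2.86, np.float64(0.05), 1], [0, 0, 0, -3.39, -3.93, np.float64(0.06), 1], [0, 0, 0, -3.52, -4.85, np.float64(0.07), 1], [0, 0, 0, -3.51, -5.58, np.float64(0.08), 1], [0, 0, 0, -3.51, -5.58, np.float64(0.08), 1], [0, 0, 0, -3.51, -5.58, np.float64(0.08), 1]]
q 1.57 [[0, 0, 0, 0.01, 1.01, np.float64(-0.01), 1], [0, 0, 0, 0.37, 2.47, np.float64(-0.03), 1], [0, 0, 0, 1.3, 4.01, np.float64(-0.05), 1], [0, 0, 0, 2.66, 5.17, np.float64(-0.07), 1], [0, 0, 0, 4.05, 5.75, np.float64(-0.09), 1], [0, 0, 0, 5.04, 5.93, np.flo
[... 1244 characters left out ...]
0.71, np.float64(0.01), 1], [0, 0, 0, 0.38, -1.61, np.float64(0.02), 1], [0, 0, 0, 0.91, -2.61, np.float64(0.03), 1], [0, 0, 0, 1.75, -3.6, np.float64(0.05), 1], [0, 0, 0, 2.92, -4.42, np.float64(0.06), 1], [0, 0, 0, 4.36, -4.94, np.float64(0.08), 1], [0, 0, 0, 5.93, -5.04, np.float64(0.1), 1], [0, 0, 0, 7.46, -4.69, np.float64(0.12), 1]]
q 6.28 [[0, 0, 0, 1.33, 0.74, np.float64(0.02), 1], [0, 0, 0, 2.36, 1.74, np.float64(0.03), 1], [0, 0, 0, 3.03, 2.85, np.float64(0.05), 1], [0, 0, 0, 3.39, 3.92, np.float64(0.06), 1], [0, 0, 0, 3.52, 4.85, np.float64(0.07), 1], [0, 0, 0, 3.51, 5.57, np.float64(0.08), 1], [0, 0, 0, 3.51, 5.57, np.float64(0.08), 1], [0, 0, 0, 3.51, 5.57, np.float64(0.08), 1]]
```

Closing finishes first; the fingers are still at 39 mm.

{"name": "play_rows", "arguments": {
  "commands": [
    [[0, 0, 0, 0, 0, 0, 1], [0, 0, 0, 0, 0, 0, 1], [0, 0, 0, 0, 0, 0, 1], [0, 0, 0, 0, 0, 0, 1], [0, 0, 0, 0, 0, 0, 1], [0, 0, 0, 0, 0, 0, 1], [0, 0, 0, 0, 0, 0, 1], [0, 0, 0, 0, 0, 0, 1]]
  ]
}}

```text
clock: 4.93
tool_pos: [0.6323, 0.1263, 0.1606]
orientation: [-180.0, -0.0, -22.6]
force: [1.8, 1.2, -1.7]
opening: 0.0236
gripper_force: 30.0
```

{"name": "play_rows", "arguments": {
  "commands": [
    [[0, 0, 0, -0.08, 0.96, 0.01, 1], [0, 0, 0, -0.35, 1.86, 0.02, 1], [0, 0, 0, -0.88, 2.85, 0.03, 1], [0, 0, 0, -1.72, 3.84, 0.05, 1], [0, 0, 0, -2.89, 4.67, 0.06, 1], [0, 0, 0, -4.33, 5.19, 0.08, 1], [0, 0, 0, -5.9, 5.29, 0.1, 1], [0, 0, 0, -7.43, 4.94, 0.12, 1]]
  ]
}}

```text
clock: 5.6
tool_pos: [0.5453, 0.1102, 0.1594]
orientation: [-179.8, -0.1, -22.7]
force: [10.3, 7.4, -10.2]
opening: 0.0233
gripper_force: 30.0
```

{"name": "play_rows", "arguments": {
  "commands": [
    [[0, 0, 0, -1.33, -0.74, 0.02, 1], [0, 0, 0, -2.36, -1.75, 0.03, 1], [0, 0, 0, -3.03, -2.86, 0.05, 1], [0, 0, 0, -3.39, -3.93, 0.06, 1], [0, 0, 0, -3.52, -4.85, 0.07, 1], [0, 0, 0, -3.51, -5.58, 0.08, 1], [0, 0, 0, -3.51, -5.58, 0.08, 1], [0, 0, 0, -3.51, -5.58, 0.08, 1]]
  ]
}}

```text
clock: 6.27
tool_pos: [0.5336, 0.1745, 0.1585]
orientation: [-180.0, 0.0, -22.6]
force: [-0.6, 2.3, -0.2]
opening: 0.0234
gripper_force: 30.0
```

{"name": "play_rows", "arguments": {
  "commands": [
    [[0, 0, 0, 0, 0, 0, 1], [0, 0, 0, 0, 0, 0, 1], [0, 0, 0, 0, 0, 0, 1], [0, 0, 0, 0, 0, 0, 1]]
  ]
}}

```text
clock: 6.6
tool_pos: [0.5335, 0.1742, 0.1586]
orientation: [-180.0, 0.0, -22.6]
force: [-1.5, 3.8, -0.2]
opening: 0.0234
gripper_force: 30.0
```

```bash
python3 - <<'E'
from h import *
o=ctrl.get_obs();d=np.array(o["tool_pos"])[:2]-[.583,.149];print("r",np.hypot(*d),"q",-.475-np.arctan2(d[1],d[0]),o["force"],o["qvel"].round(2))
s=ctrl.snapshot("side");cv2.imwrite("pics/half.png",cv2.resize(np.clip(s["color"][40:240,180:440,::-1]*1.6,0,255).astype(np.uint8),(780,600)))
E
```

```text
r 0.05553319759889174 q -3.146062917275768 [-1.51730781  3.78074412 -0.17484542] [ 0.05  0.08  0.05  0.03 -0.06 -0.12]
```

View pics/half.png

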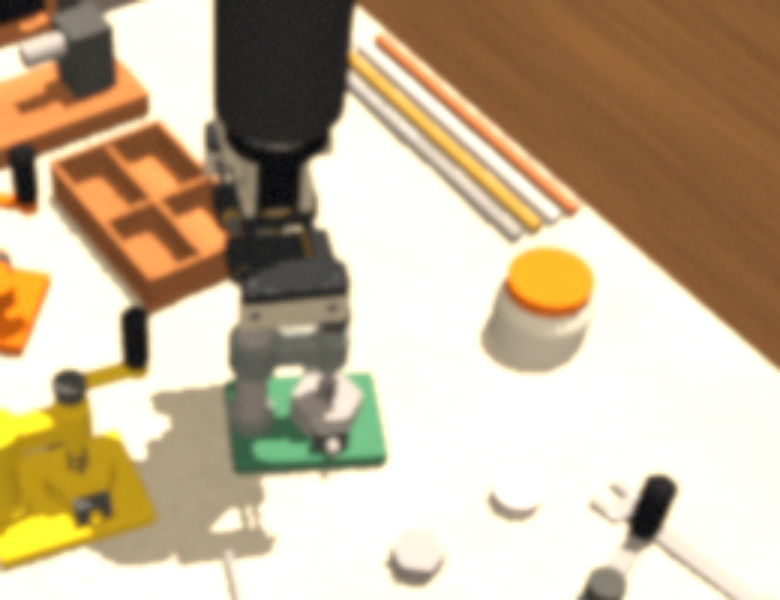

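The crank is half a turn forward with the handle over the column, still gripped, and the hex blank shows at (325,405). Next is a quarter turn back.

{"name": "play_rows", "arguments": {
  "commands": [
    [[0, 0, 0, 0.01, 1.01, -0.01, 1], [0, 0, 0, 0.37, 2.47, -0.03, 1], [0, 0, 0, 1.3, 4.01, -0.05, 1], [0, 0, 0, 2.66, 5.17, -0.07, 1], [0, 0, 0, 4.05, 5.75, -0.09, 1], [0, 0, 0, 5.04, 5.93, -0.1, 1], [0, 0, 0, 5.04, 5.93, -0.1, 1], [0, 0, 0, 5.04, 5.93, -0.1, 1]]
  ]
}}

```text
clock: 7.32
tool_pos: [0.5595, 0.1008, 0.1596]
orientation: [-179.8, -0.1, -22.7]
force: [5.8, 6.6, -6.0]
opening: 0.0234
gripper_force: 30.0
```

{"name": "play_rows", "arguments": {
  "commands": [
    [[0, 0, 0, 0, 0, 0, 1], [0, 0, 0, 0, 0, 0, 1], [0, 0, 0, 0, 0, 0, 1], [0, 0, 0, 0, 0, 0, 1]]
  ]
}}

```text
clock: 7.65
tool_pos: [0.559, 0.1011, 0.1596]
orientation: [-179.8, -0.1, -22.6]
force: [5.4, 6.8, -6.5]
opening: 0.0237
gripper_force: 30.0
```

{"name": "play_rows", "arguments": {
  "commands": [
    [[0, 0, 0, -0.71, -0.11, 0.01, 1], [0, 0, 0, -1.61, -0.38, 0.02, 1], [0, 0, 0, -2.61, -0.91, 0.03, 1], [0, 0, 0, -3.59, -1.75, 0.05, 1], [0, 0, 0, -4.42, -2.92, 0.06, 1], [0, 0, 0, -4.94, -4.36, 0.08, 1], [0, 0, 0, -5.04, -5.93, 0.1, 1], [0, 0, 0, -4.69, -7.46, 0.12, 1]]
  ]
}}

```text
clock: 8.32
tool_pos: [0.5417, 0.187, 0.1583]
orientation: [179.9, 0.1, -22.6]
force: [-4.4, -1.5, 2.7]
opening: 0.0235
gripper_force: 30.0
```

{"name": "play_rows", "arguments": {
  "commands": [
    [[0, 0, 0, 0.74, -1.34, 0.02, 1], [0, 0, 0, 1.74, -2.36, 0.03, 1], [0, 0, 0, 2.85, -3.03, 0.05, 1], [0, 0, 0, 3.92, -3.39, 0.06, 1], [0, 0, 0, 4.85, -3.52, 0.07, 1], [0, 0, 0, 5.58, -3.51, 0.08, 1], [0, 0, 0, 5.58, -3.51, 0.08, 1], [0, 0, 0, 5.58, -3.51, 0.08, 1]]
  ]
}}

```text
clock: 8.98
tool_pos: [0.6098, 0.1987, 0.1576]
orientation: [-179.9, -0.1, -22.6]
force: [4.7, 4.2, -4.2]
opening: 0.0232
gripper_force: 30.0
```

{"name": "play_rows", "arguments": {
  "commands": [
    [[0, 0, 0, 0, 0, 0, 1], [0, 0, 0, 0, 0, 0, 1], [0, 0, 0, 0, 0, 0, 1], [0, 0, 0, 0, 0, 0, 1]]
  ]
}}

```text
clock: 9.32
tool_pos: [0.6095, 0.1988, 0.1576]
orientation: [-179.8, -0.1, -22.6]
force: [5.1, 4.5, -4.7]
opening: 0.0234
gripper_force: 30.0
```

```bash
python3 - <<'E'
from h import *
o=ctrl.get_obs();d=np.array(o["tool_pos"])[:2]-[.583,.149];print("r",np.hypot(*d),"q",(-.475-np.arctan2(d[1],d[0]))%(2*np.pi),o["force"])
E
```

```text
r 0.05644029655581647 q 4.726132854083327 [ 5.06880871  4.50421104 -4.73476734]
```

The crank angle is 4.73 rad, as planned. Next: a quarter back, half a turn forward, then release.

{"name": "play_rows", "arguments": {
  "commands": [
    [[0, 0, 0, -1.01, 0.01, -0.01, 1], [0, 0, 0, -2.47, 0.37, -0.03, 1], [0, 0, 0, -4.01, 1.29, -0.05, 1], [0, 0, 0, -5.17, 2.66, -0.07, 1], [0, 0, 0, -5.76, 4.05, -0.09, 1], [0, 0, 0, -5.93, 5.04, -0.1, 1], [0, 0, 0, -5.93, 5.04, -0.1, 1], [0, 0, 0, -5.93, 5.04, -0.1, 1]]
  ]
}}

```text
clock: 9.98
tool_pos: [0.533, 0.1731, 0.1585]
orientation: [179.9, 0.1, -22.7]
force: [-5.1, -0.9, 1.2]
opening: 0.0234
gripper_force: 30.0
```

{"name": "play_rows", "arguments": {
  "commands": [
    [[0, 0, 0, 0, 0, 0, 1], [0, 0, 0, 0, 0, 0, 1], [0, 0, 0, 0, 0, 0, 1], [0, 0, 0, 0, 0, 0, 1]]
  ]
}}

```text
clock: 10.32
tool_pos: [0.5336, 0.1742, 0.1585]
orientation: [179.9, 0.0, -22.6]
force: [-5.3, -0.7, 3.3]
opening: 0.0234
gripper_force: 30.0
```

{"name": "play_rows", "arguments": {
  "commands": [
    [[0, 0, 0, 0.11, -0.71, 0.01, 1], [0, 0, 0, 0.38, -1.61, 0.02, 1], [0, 0, 0, 0.91, -2.61, 0.03, 1], [0, 0, 0, 1.75, -3.6, 0.05, 1], [0, 0, 0, 2.92, -4.42, 0.06, 1], [0, 0, 0, 4.36, -4.94, 0.08, 1], [0, 0, 0, 5.93, -5.04, 0.1, 1], [0, 0, 0, 7.46, -4.69, 0.12, 1]]
  ]
}}

```text
clock: 10.98
tool_pos: [0.6222, 0.19, 0.1573]
orientation: [-180.0, -0.0, -22.5]
force: [-4.0, 1.1, 3.2]
opening: 0.0235
gripper_force: 30.0
```

{"name": "play_rows", "arguments": {
  "commands": [
    [[0, 0, 0, 1.33, 0.74, 0.02, 1], [0, 0, 0, 2.36, 1.74, 0.03, 1], [0, 0, 0, 3.03, 2.85, 0.05, 1], [0, 0, 0, 3.39, 3.92, 0.06, 1], [0, 0, 0, 3.52, 4.85, 0.07, 1], [0, 0, 0, 3.51, 5.57, 0.08, 1], [0, 0, 0, 3.51, 5.57, 0.08, 1], [0, 0, 0, 3.51, 5.57, 0.08, 1]]
  ]
}}

```text
clock: 11.65
tool_pos: [0.6305, 0.1226, 0.1565]
orientation: [179.9, 0.0, -22.7]
force: [-2.5, -0.4, 0.7]
opening: 0.0233
gripper_force: 30.0
```

{"name": "play_rows", "arguments": {
  "commands": [
    [[0, 0, 0, 0, 0, 0, 1], [0, 0, 0, 0, 0, 0, 1], [0, 0, 0, 0, 0, 0, 1], [0, 0, 0, 0, 0, 0, 1]]
  ]
}}

```text
clock: 11.98
tool_pos: [0.6314, 0.1241, 0.1565]
orientation: [180.0, 0.0, -22.6]
force: [-3.6, -0.5, 1.0]
opening: 0.0237
gripper_force: 30.0
```

```bash
python3 - <<'E'
from h import *
o=ctrl.get_obs();d=np.array(o["tool_pos"])[:2]-[.583,.149];print("r",np.hypot(*d),"q",(-.475-np.arctan2(d[1],d[0]))%(2*np.pi),o["force"])
E
```

```text
r 0.05442758947418255 q 0.001023626335684702 [-3.57130485 -0.48651298  0.97743927]
```

Back at 2π and at rest. Now I open the gripper and lift straight up.

{"name": "play_rows", "arguments": {
  "commands": [
    [[0, 0, 0, 0, 0, 0, 4], [0, 0, 0, 0, 0, 0, 6], [0, 0, 0, 0, 0, 0, 7], [0, 0, 0, 0, 0, 0, 7], [0, 0, 0, 0, 0, 0, 7], [0, 0, 0, 0, 0, 0, 7], [0, 0, 0, 0, 0, 0, 7], [0, 0, 0, 0, 0, 0, 7]]
  ]
}}

```text
clock: 12.65
tool_pos: [0.6316, 0.1239, 0.1566]
orientation: [-180.0, -0.0, -22.6]
force: [0.3, -0.0, -0.8]
opening: 0.0681
gripper_force: 0.0
```

{"name": "play_rows", "arguments": {
  "commands": [
    [[0, 0, 0, 0, 0, -0.5, 7], [0, 0, 0, 0, 0, -1.5, 7], [0, 0, 0, 0, 0, -3.5, 7], [0, 0, 0, 0, 0, -6, 7], [0, 0, 0, 0, 0, -8.5, 7], [0, 0, 0, 0, 0, -11, 7], [0, 0, 0, 0, 0, -12, 7], [0, 0, 0, 0, 0, -12, 7]]
  ]
}}

```text
clock: 13.32
tool_pos: [0.633, 0.1242, 0.281]
orientation: [-179.8, -0.3, -22.6]
force: [0.2, 1.1, 0.9]
opening: 0.0704
gripper_force: 0.0
```

{"name": "play_rows", "arguments": {
  "commands": [
    [[0, 0, 0, 0, 0, 0, 7], [0, 0, 0, 0, 0, 0, 7], [0, 0, 0, 0, 0, 0, 7], [0, 0, 0, 0, 0, 0, 7]]
  ]
}}

```text
clock: 13.65
tool_pos: [0.6311, 0.1237, 0.2754]
orientation: [179.9, 0.1, -22.6]
force: [-0.0, 0.4, -0.6]
opening: 0.07
gripper_force: 0.0
```

```bash
python3 - <<'E'
from h import *
s=ctrl.snapshot("side");cv2.imwrite("pics/end.png",cv2.resize(np.clip(s["color"][40:240,180:440,::-1]*1.6,0,255).astype(np.uint8),(780,600)))
E
```

```text
(no output)
```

View pics/end.png

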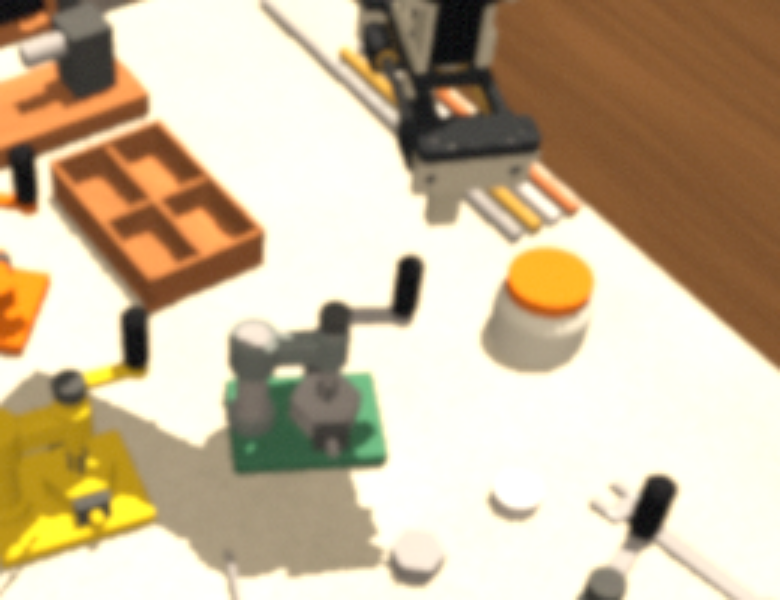

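The crank is released one turn on, with the handle at (408,287), slightly lower than before. The gripper is clear and the other stand's handle at (655,505) hasn't moved.

```bash
python3 -c "
from plant import ctrl
print(ctrl.close_job())"
```

```text
the job is handed in; nothing more can be done
None
```

The nut-blank stand's crank went through all five strokes with a rest at each reversal, ended about one whole turn forward (about 6.28 rad, from the tool position) and was released; the other stand was not touched, and the job was handed in at about 14 s of the 67 s allowed (no verdict was returned).

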